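# Put the washed stuffing nozzles back in their divided tote

### The arm

A 6-joint arm with a two-finger parallel gripper is mounted at the origin on the work surface. World frame = base frame: x ahead of the robot, y to its left, z up, the work surface at z = 0. Lengths are in m, angles in degrees, forces in N, time in s.
With the tool pointing down it reaches from about 0.35 to 0.775 m from the base axis. Payload 7.3 kg.
Tool frame: the origin (TCP) lies midway between the tips of the shut fingers; the grasp point (between the pads) lies 19 mm behind it; z points along the fingers, y is the direction in which the jaws open and shut (so a half turn about z gives the same grasp; the last joint's range is limited). The gripper opens to 92 mm and grips with 3 to 60 N. Pads are 19 mm wide; open, the fingers measure 130 mm over their backs; the gripper's body (75 mm by 190 mm) begins 47 mm behind the grasp point.
Start: joints at [55.52, 19.595, 87.324, -0, 73.075, -8.365], TCP at [0.231, 0.471, 0.227] pointing down, gripper open.
Joint ranges: [-145.02, 145.02], [-44.19, 115.74], [2.07, 154.8], [-57.11, 237.11], [16.16, 152.29], [-177.93, 177.93]. Speed limits (degrees/s): [147.25, 147.25, 180, 180, 180, 180].

### API

Orientations are given as a 3x3 rotation matrix whose columns are the frame's x, y, z axes.
In Python, from plant import ctrl gives the robot as it stands.
- The arm moves only by the shell command python3 -m crank 'ROWS'. ROWS is JSON, a list of rows, each a list of 7 numbers: the turn, a rotation vector about the tool's x, y, z in rad, then the shift along the tool's x, y, z in m, then the closure, from 0 (fully open) to 1 (shut). A call has 1 to 8 rows; each row shifts and turns the commanded pose from where the row before left it, along the tool's axes as they then stand; what a row does not reach is not made up. A row lasts 1/8 s, in which the tool goes at most 62.5 mm and 10.7 degrees, less where a joint would pass 70% of its speed; a pose out of reach is approached as far as the arm can. A call with a gripper value outside its range is refused whole. The fingers move at their own pace and stop on an object; the grip force is fixed at half the most. Time passes only in rows, so rows that do not move let the fingers close. It gives the time, the measured TCP pose, the force and the opening at its end, in the units of the state.
- ctrl.state(): the state, without advancing time (a new reading comes with each control period).
- ctrl.get_image(name): name is "side" or "top" or "wrist"; returns a dict with "img" (384x512x3 uint8, red, green, blue), "z_map" (384x512 float32, m along the optical axis (not along the pixel's ray), 0 where there is no reading), "vertical_fov" (degrees; the focal length in pixels is half the picture's height over the tangent of half this angle, whatever the lens; pixels are square), "cx", "cy" (the principal point, pixels), "dist_coeffs" ([k1, k2, p1, p2, k3] as OpenCV has them; the pictures are not rectified), "R" (3x3) and "t" (3): a world point X has camera coordinates R X + t. Camera axes: x right, y down, z forward; pixel columns grow to the right and rows downward; lengths in m; the calibration is good to about 2 mm. A picture is of the moment at which its call begins.
- ctrl.sign_off(): hands the job in, once; it reports no verdict.
The state is a dict: "clock": time; "joints": joint angles; "qd": joint speeds; "tau": joint torques, N m; "tool_pos": TCP position; "tcp_rot": TCP orientation; "force": force on the tool from outside, world axes, zero at the start; "ft_torque": the same for the moment, N m; "grip_width": finger opening in m.
Only numpy, scipy, OpenCV 4.12 (cv2) and the standard library are available. Lean on these libraries where they do the work, as an engineer would, in place of code of your own. Each camera call takes 0.05 s, during which the arm holds its last target.

### The job

Put the two metal stuffing nozzles that stand on the table into the empty compartments of the white divided tote, each in the one that matches its size: the large nozzle in the widest, the small one in the narrowest. Set them down, do not drop them, so that each stands upright on its flange on the tote's floor, and leave the medium nozzle standing in the middle compartment.

Things in the scene. Friction and masses are not known exactly. Their poses are not given: they have to be found in the camera images.
- tote: White open plastic tote, fixed, turned any way about the vertical. 110 mm (x) by 256 mm (y), 40 mm high; walls and dividers 5 mm thick and 40 mm high, floor 5 mm thick. Three compartments along y, each 100 mm long in x: narrowest 62 mm wide, centred at y = -92 mm; middle 78 mm, y = -17 mm; widest 96 mm, y = +75 mm (all x = 0). Origin: centre of its underside, on the table; z up.
- nozzle_large: Bare metal stuffing nozzle of a mincer, the largest of three, somewhere on the table to one side of the tote. Upright on a round flange 64 mm across, 6 mm thick; a cone above it narrows, up to 32 mm above the underside, to a straight tube 32 mm across that ends at 115 mm. 98 to 196 g. Origin: centre of the flange's underside; z up along the tube. Round: yaw means nothing.
- nozzle_small: Bare metal stuffing nozzle of a mincer, the smallest of three, on the table on the tote's other side. Upright on a round flange 38 mm across, 6 mm thick; a cone above it narrows, up to 32 mm above the underside, to a straight tube 14 mm across that ends at 95 mm. 42 to 84 g. Origin: centre of the flange's underside; z up along the tube. Round: yaw means nothing.
- nozzle_medium: Bare metal stuffing nozzle of a mincer, the middle size, already standing in the tote's middle compartment, to be left there. Upright on a round flange 50 mm across, 6 mm thick; a cone above it narrows, up to 32 mm above the underside, to a straight tube 22 mm across that ends at 105 mm. 90 g. Origin: centre of the flange's underside; z up along the tube. Round: yaw means nothing.

How it is judged (in metres and radians):
At the end, for the whole second after the job is handed in: The large nozzle stands in the widest compartment, the small one in the narrowest and the medium one in the middle one, each with its flange on the tote's floor (underside less than 7 mm above it), anywhere within the compartment's walls, upright within 10 degrees, at rest (x of nozzle_small in the frame of tote between -0.034 and 0.034 m and y of nozzle_small in the frame of tote between -0.107 and -0.077 m and z of each of nozzle_small, nozzle_medium, nozzle_large in the frame of tote below 0.012 m and angle between each of nozzle_small, nozzle_medium, nozzle_large's own z axis and vertical below 0.17 rad and linear speed of each of nozzle_small, nozzle_medium, nozzle_large below 0.03 m/s and x of nozzle_medium in the frame of tote between -0.028 and 0.028 m and y of nozzle_medium in the frame of tote between -0.034 and 0 m and x of nozzle_large in the frame of tote between -0.021 and 0.021 m and y of nozzle_large in the frame of tote between 0.056 and 0.094 m); the robot touches nothing.
It fails at once if a nozzle is dropped: it moves faster than 0.75 m/s with its flange lower than 45 mm above the table ((height (world z) of nozzle_small below 0.045 m and linear speed of nozzle_small above 0.75 m/s) or (height (world z) of nozzle_medium below 0.045 m and linear speed of nozzle_medium above 0.75 m/s) or (height (world z) of nozzle_large below 0.045 m and linear speed of nozzle_large above 0.75 m/s)).
It also fails if it takes over 54 s, if anything falls off the work surface, if the arm or the gripper's body presses on something with over 40 N, if the wrist force passes 120 N, or if a joint passes its speed limit or range.

## Working session

There is one attempt and no reset: what is moved stays moved. The work goes in short steps, Python scripts to look and compute and a shell command to move; the robot and the scene stay as the last step left them, time stands still between calls to the robot, and variables do not carry over. Pictures are saved under pics/ and viewed, and the job is handed in when it is done.

```bash
ls; mkdir -p pics; cat > h.py <<'E'
import numpy as np, cv2
from plant import ctrl
np.set_printoptions(precision=4,suppress=True)
def K(d):
    f=d["img"].shape[0]/2/np.tan(np.radians(d["vertical_fov"])/2)
    return np.array([[f,0,d["cx"]],[0,f,d["cy"]],[0,0,1]])
def rays(d,px):
    px=np.asarray(px,float).reshape(-1,1,2)
    u=cv2.undistortPoints(px,K(d),np.array(d["dist_coeffs"],float)).reshape(-1,2)
    return np.c_[u,np.ones(len(u))]
def plane(d,px,z):
    r=rays(d,px)@np.array(d["R"]); R=np.array(d["R"]); c=-R.T@np.array(d["t"])
    return c+r*((z-c[2])/r[:,2])[:,None]
def cloud(d):
    h,w=d["z_map"].shape
    vv,uu=np.mgrid[:h,:w]
    r=rays(d,np.c_[uu.ravel(),vv.ravel()])*d["z_map"].reshape(-1,1)
    return ((r-np.array(d["t"]))@np.array(d["R"])).reshape(h,w,3)
def save(d,n): cv2.imwrite("pics/"+n+".png",d["img"][:,:,::-1])
E
python3 - <<'E'
from h import *
for n in("top","side","wrist"):
    d=ctrl.get_image(n); save(d,n+"0"); np.savez("pics/"+n+"0.npz",**d)
    R=np.array(d["R"]); print(n,-R.T@np.array(d["t"]),R[2],d["vertical_fov"],d["dist_coeffs"])
print(ctrl.state())
E
```

```text
pics
top [ 0.4402 -0.0146  1.0405] [ 0.0743  0.0212 -0.997 ] 52.30798558333612 [-0.0295  0.      0.      0.      0.    ]
side [ 0.1335 -0.558   0.7186] [ 0.3858  0.5732 -0.7229] 43.509377657520915 [-0.02  0.    0.    0.    0.  ]
wrist [0.1603 0.5062 0.3839] [ 0.2619 -0.1297 -0.9563] 68.09258613500964 [-0.073  0.     0.     0.     0.   ]
{'clock': 0.15, 'joints': array([55.5185, 19.6271, 87.3612,  0.0007, 73.0734, -8.366 ]), 'qd': array([ 0.0999, -0.0103, -0.1023,  0.0613, -0.133 , -0.0815]), 'tau': array([  0.0007, -43.1472, -24.4353,   0.0718,   0.0537,  -0.    ]), 'tool_pos': array([0.2309, 0.4712, 0.2262]), 'tcp_rot': array([[-0.8979,  0.4402, -0.0006],
       [ 0.4402,  0.8979, -0.0009],
       [ 0.0002, -0.0011, -1.    ]]), 'force': array([-0.5899, -0.5643, -0.5761]), 'ft_torque': array([ 0.0046,  0.0279, -0.03  ]), 'grip_width': 0.09182835946402329}
```

View pics/top0.png

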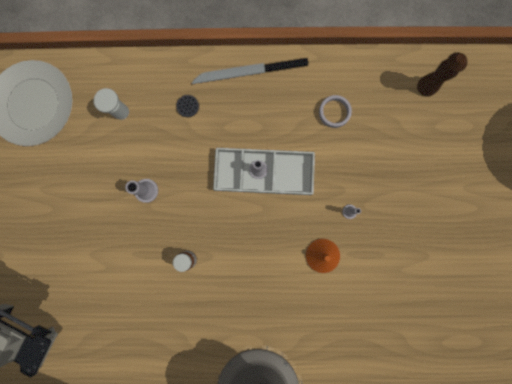

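View pics/side0.png

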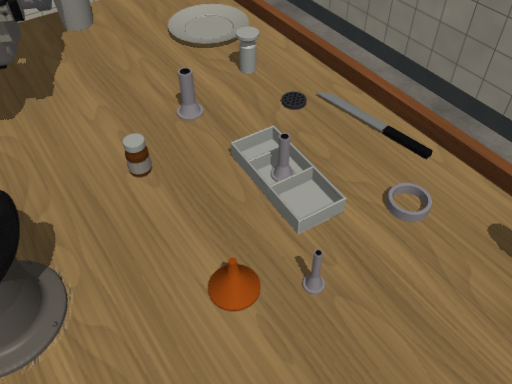

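View pics/wrist0.png

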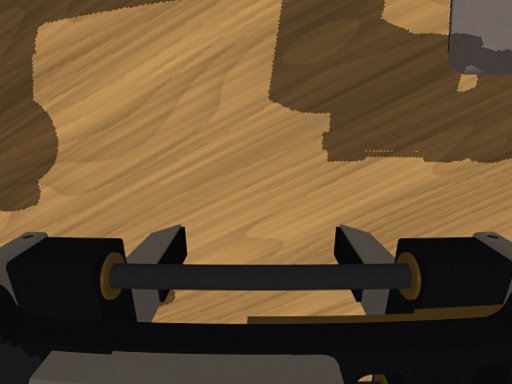

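Top view: the large nozzle has its flange near (147,190) and tube mouth at (132,187). The small one is near (350,211), and the tote is centred near (265,171) with the medium nozzle at (258,168). The tote's narrow and wide ends still need settling by measurement.

```bash
python3 - <<'E'
from h import *
for n in("top","side"):
    d=dict(np.load(f"pics/{n}0.npz")); P=cloud(d); img=d["img"].astype(int)
    ok=d["z_map"]>0
    boxes={"top":dict(L=(118,172,160,205),S=(335,198,368,222),M=(245,155,275,180)),
           "side":dict(L=(170,62,210,122),S=(298,245,330,298),M=(270,128,298,182))}[n]
    sat=img.max(2)-img.min(2)
    for k,(a,b,c,e) in boxes.items():
        sub=P[b:e,a:c].reshape(-1,3); m=(sat[b:e,a:c].ravel()<45)&ok[b:e,a:c].ravel()
        q=sub[m]
        print(n,k,"zmax",q[:,2].max())
        for lo,hi in((0.002,0.012),(0.04,0.07),(0.07,0.09),(0.085,0.12)):
            s=q[(q[:,2]>lo)&(q[:,2]<hi)]
            if len(s): print("  ",lo,hi,len(s),s.min(0)[:2],s.max(0)[:2],(s.min(0)+s.max(0))[:2]/2)
    # tote rim
    a,b,c,e=dict(top=(205,140,325,202),side=(222,120,350,235))[n]
    sub=P[b:e,a:c].reshape(-1,3); m=(sat[b:e,a:c].ravel()<45)&ok[b:e,a:c].ravel()&(abs(sub[:,2]-0.04)<0.004)
    q=sub[m][:,:2].astype(np.float32); r=cv2.minAreaRect(q); print("rim",len(q),r, cv2.boxPoints(r))
    ax=cv2.boxPoints(r); 
    e1,e2=ax[1]-ax[0],ax[2]-ax[1]; u=e1 if np.linalg.norm(e1)>np.linalg.norm(e2) else e2
    u=u/np.linalg.norm(u); 
    if u[1]<0:u=-u
    v=np.array([-u[1],u[0]]); s=(q-r[0])
    inner=abs(s@v)<0.035
    print("u",u,np.histogram((s@u)[inner],bins=np.arange(-.134,.135,.006)))
E
```

```text
top L zmax 0.12415238565134526
   0.002 0.012 214 [0.4879 0.2668] [0.5527 0.3738] [0.5203 0.3203]
   0.04 0.07 46 [0.5038 0.2827] [0.5341 0.3029] [0.5189 0.2928]
   0.07 0.09 35 [0.5039 0.283 ] [0.5325 0.3033] [0.5182 0.2932]
   0.085 0.12 187 [0.5039 0.2829] [0.536  0.3149] [0.5199 0.2989]
top S zmax 0.09895440076011186
   0.002 0.012 81 [ 0.4444 -0.2696] [ 0.4814 -0.2117] [ 0.4629 -0.2406]
   0.04 0.07 14 [ 0.4566 -0.239 ] [ 0.4688 -0.234 ] [ 0.4627 -0.2365]
   0.07 0.09 11 [ 0.4562 -0.2379] [ 0.4683 -0.2337] [ 0.4623 -0.2358]
   0.085 0.12 35 [ 0.456  -0.2478] [ 0.4683 -0.2343] [ 0.4621 -0.2411]
top M zmax 0.11604779349651596
   0.002 0.012 459 [ 0.5481 -0.0435] [0.6135 0.034 ] [ 0.5808 -0.0048]
   0.04 0.07 35 [ 0.5469 -0.0426] [0.6067 0.0088] [ 0.5768 -0.0169]
   0.07 0.09 7 [ 0.5635 -0.0092] [0.5704 0.0105] [0.567  0.0006]
   0.085 0.12 76 [ 0.5633 -0.0095] [0.5836 0.0098] [0.5734 0.0002]
rim 705 ((0.5675128698348999, -0.014928266406059265), (0.2563623785972595, 0.11050044745206833), 87.09838104248047) [[ 0.5058 -0.1401]
 [ 0.6162 -0.1457]
 [ 0.6292  0.1103]
 [ 0.5188  0.1159]]
[... 1655 characters left out ...]
) [[ 0.5043 -0.1447]
 [ 0.6156 -0.1503]
 [ 0.6286  0.1074]
 [ 0.5173  0.113 ]]
u [0.0501 0.9987] (array([ 1, 93,  0,  0,  0,  0,  0,  0,  0,  0,  0,  0,  0,  0,  0,  0,  0,
       44, 44,  0,  0,  0,  2, 20,  7,  3,  0,  0,  0,  0,  0, 46, 21,  0,
        0,  0,  0,  0,  0,  0,  0,  0, 39, 37]), array([-0.134, -0.128, -0.122, -0.116, -0.11 , -0.104, -0.098, -0.092,
       -0.086, -0.08 , -0.074, -0.068, -0.062, -0.056, -0.05 , -0.044,
       -0.038, -0.032, -0.026, -0.02 , -0.014, -0.008, -0.002,  0.004,
        0.01 ,  0.016,  0.022,  0.028,  0.034,  0.04 ,  0.046,  0.052,
        0.058,  0.064,  0.07 ,  0.076,  0.082,  0.088,  0.094,  0.1  ,
        0.106,  0.112,  0.118,  0.124,  0.13 ]))
```

The dividers sit at u = -0.026 and +0.058, where u is roughly world +y. So the tote's +y points to world -y: widest compartment centre is about (0.563,-0.092) and narrowest about (0.572,0.075). The sizes check out (rim 256 x 110 mm, z 0.04). Large nozzle is at about (0.519,0.298), small at about (0.4615,-0.243). Both cross over the medium nozzle, so I'll carry them high, with the jaws along the tote's x. First I turn the tool +1.166 rad about its z.

```bash
python3 -m crank '[[0,0,0.1666,0,0,0,0.2],[0,0,0.1666,0,0,0,0.2],[0,0,0.1666,0,0,0,0.2],[0,0,0.1666,0,0,0,0.2],[0,0,0.1666,0,0,0,0.2],[0,0,0.1666,0,0,0,0.2],[0,0,0.1666,0,0,0,0.2],[0,0,0,0,0,0,0.2]]'
cat > go.py <<'E'
import sys
from h import *
s=ctrl.state(); R=s["tcp_rot"]; p=s["tool_pos"]
T=np.array([float(a) for a in sys.argv[1:4]])
jaw=np.array([0.9987,-0.0505,0]); z=np.array([0,0,-1.]); W=np.c_[np.cross(jaw,z),jaw,z]
print("t",s["clock"],"p",p,"shift",R.T@(T-p),"turn",cv2.Rodrigues(R.T@W)[0].ravel(),"grip",s["grip_width"],"F",s["force"],"q",s["joints"])
E
python3 go.py 0.519 0.298 0.2
```

```text
clock: 1.15
tool_pos: [0.231, 0.4713, 0.2265]
tcp_rot: [[0.05, 0.999, -0.0], [0.999, -0.05, -0.0], [-0.0, -0.0, -1.0]]
force: [0.0, 0.2, 0.3]
grip_width: 0.0734
t 1.15 p [0.231  0.4713 0.2265] shift [-0.1588  0.2963  0.0265] turn [-0.0002  0.0004  0.0008] grip 0.07340876468685606 F [0.0299 0.2282 0.2577] q [55.5187 19.6088 87.3432 -0.001  73.0767 58.3663]
```

```bash
python3 - <<'E'
from h import *
d=dict(np.load("pics/top0.npz")); P=cloud(d)
for n,(a,b,c,e) in dict(funnel=(303,235,344,275),bottle=(170,250,198,275),bowl=(215,345,300,383)).items():
    q=P[b:e,a:c].reshape(-1,3); q=q[q[:,2]>0.02]; print(n,q.min(0),q.max(0))
E
```

```text
funnel [ 0.3137 -0.2018  0.0201] [ 0.4402 -0.0146  1.0405]
bottle [ 0.3151 -0.0146  0.0221] [0.4402 0.2047 1.0405]
bowl [ 0.0278 -0.0711  0.02  ] [0.4402 0.0688 1.0405]
```

```bash
python3 -m crank '[[0,0,0,-0.0227,0.0423,0,0.2],[0,0,0,-0.0227,0.0423,0,0.2],[0,0,0,-0.0227,0.0423,0,0.2],[0,0,0,-0.0227,0.0423,0,0.2],[0,0,0,-0.0227,0.0423,0,0.2],[0,0,0,-0.0227,0.0423,0,0.2],[0,0,0,-0.0227,0.0423,0,0.2],[0,0,0,0,0,0,0.2]]'
python3 go.py 0.519 0.298 0.071
python3 - <<'E'
from h import *
d=ctrl.get_image("wrist"); save(d,"w1"); P=cloud(d); np.savez("pics/w1.npz",**d)
q=P.reshape(-1,3); q=q[(q[:,2]>0.1)&(q[:,2]<0.125)&(np.hypot(q[:,0]-.519,q[:,1]-.298)<.03)]
print(len(q),q.min(0),q.max(0),(q.min(0)+q.max(0))/2)
E
```

```text
clock: 2.15
tool_pos: [0.521, 0.2954, 0.2259]
tcp_rot: [[0.052, 0.999, -0.0], [0.999, -0.052, -0.001], [-0.001, -0.0, -1.0]]
force: [-1.7, 0.8, -1.1]
grip_width: 0.0735
t 2.15 p [0.521  0.2954 0.2259] shift [ 0.0026 -0.0022  0.1549] turn [-0.      0.0007 -0.0011] grip 0.07345778205418155 F [-1.663   0.7573 -1.0921] q [22.2376 27.5003 75.0559 -0.0354 77.4625 25.2033]
856 [0.505  0.2831 0.1001] [0.5355 0.315  0.1178] [0.5202 0.299  0.109 ]
```

View pics/w1.png

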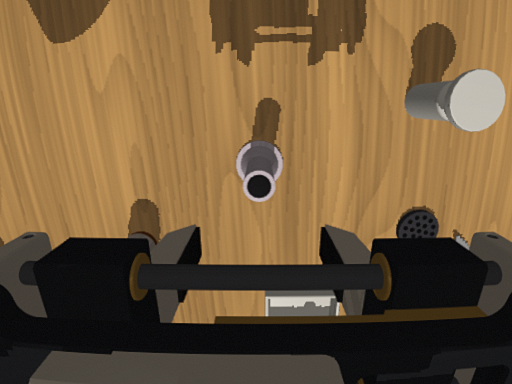

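The wrist view shows the large nozzle's mouth at (259,186), between the pads. It measures (0.520,0.299), which agrees with the top camera. Going down.

```bash
python3 -m crank '[[0,0,0,0.003,-0.001,0.03,0.2],[0,0,0,0,0,0.035,0.2],[0,0,0,0,0,0.035,0.2],[0,0,0,0,0,0.03,0.2],[0,0,0,0,0,0.015,0.2],[0,0,0,0,0,0.01,0.2],[0,0,0,0,0,0,0.2]]'
python3 go.py 0.520 0.299 0.071
```

```text
clock: 3.08
tool_pos: [0.5177, 0.3009, 0.0718]
tcp_rot: [[0.05, 0.999, -0.0], [0.999, -0.05, 0.0], [0.0, -0.0, -1.0]]
force: [-0.4, 0.4, 0.3]
grip_width: 0.0735
t 3.075 p [0.5177 0.3009 0.0718] shift [-0.0018  0.0024  0.0008] turn [-0.     -0.0001  0.0001] grip 0.07354991082861456 F [-0.3591  0.378   0.2587] q [22.8329 36.0537 86.261   0.0067 57.6855 25.7176]
```

```bash
python3 -m crank '[[0,0,0,-0.001,0.002,0,0.3],[0,0,0,0,0,0,0.45],[0,0,0,0,0,0,0.55],[0,0,0,0,0,0,0.65],[0,0,0,0,0,0,0.8],[0,0,0,0,0,0,1],[0,0,0,0,0,0,1],[0,0,0,0,0,0,1]]'
```

```text
clock: 4.08
tool_pos: [0.5198, 0.2995, 0.0718]
tcp_rot: [[0.051, 0.999, 0.0], [0.999, -0.051, 0.0], [0.0, 0.0, -1.0]]
force: [0.4, -0.6, 1.4]
grip_width: 0.0317
```

Gripped at 31.7 mm, matching the 32 mm tube. Lifting.

```bash
python3 -m crank '[[0,0,0,0,0,-0.01,1],[0,0,0,0,0,-0.03,1],[0,0,0,0,0,-0.035,1],[0,0,0,0,0,-0.035,1],[0,0,0,0,0,-0.03,1],[0,0,0,0,0,-0.005,1],[0,0,0,0,0,0,1]]'
python3 go.py 0.563 -0.092 0.216
python3 - <<'E'
from h import *
d=ctrl.get_image("side"); save(d,"s2")
E
```

```text
clock: 4.95
tool_pos: [0.5194, 0.2994, 0.2162]
tcp_rot: [[0.051, 0.999, -0.001], [0.999, -0.051, -0.0], [-0.0, -0.001, -1.0]]
force: [-0.1, -0.5, -1.0]
grip_width: 0.0314
t 4.95 p [0.5194 0.2994 0.2162] shift [-0.3887  0.0635  0.0002] turn [-0.0006  0.0002 -0.0006] grip 0.031374918672290586 F [-0.0612 -0.4792 -0.9932] q [22.6368 27.9596 75.8488  0.0039 76.2283 25.5678]
```

View pics/s2.png

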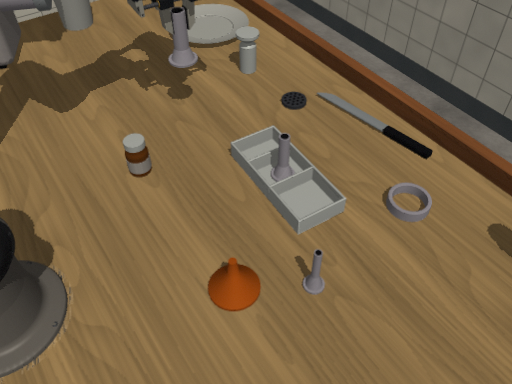

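The large nozzle is held upright and raised, flange near (183,58). Carrying it across with the flange about 144 mm up; the medium nozzle's top is at 110 mm.

```bash
python3 -m crank '[[0,0,0,-0.02,0.004,0,1],[0,0,0,-0.035,0.006,0,1],[0,0,0,-0.04,0.0065,0,1],[0,0,0,-0.04,0.0065,0,1],[0,0,0,-0.04,0.0065,0,1],[0,0,0,-0.04,0.0065,0,1],[0,0,0,-0.04,0.0065,0,1],[0,0,0,-0.04,0.0065,0,1]]' && python3 -m crank '[[0,0,0,-0.04,0.006,0,1],[0,0,0,-0.03,0.005,0,1],[0,0,0,-0.0237,0.003,0,1],[0,0,0,0,0,0,1],[0,0,0,0,0,0,1]]'
python3 go.py 0.563 -0.092 0.08
python3 - <<'E'
from h import *
for n in("side","top","wrist"):
    d=ctrl.get_image(n); save(d,n+"3"); np.savez(f"pics/{n}3.npz",**d)
E
```

```text
clock: 6.0
tool_pos: [0.5528, -0.0001, 0.2157]
tcp_rot: [[0.052, 0.999, -0.002], [0.999, -0.052, -0.0], [-0.0, -0.002, -1.0]]
force: [0.1, 0.5, -0.9]
grip_width: 0.0317
clock: 6.62
tool_pos: [0.5622, -0.0918, 0.2161]
tcp_rot: [[0.052, 0.999, -0.001], [0.999, -0.052, 0.001], [0.001, -0.001, -1.0]]
force: [-0.3, -0.0, -0.8]
grip_width: 0.0316
t 6.625 p [ 0.5622 -0.0918  0.2161] shift [-0.0003  0.001   0.1361] turn [-0.0013 -0.0007 -0.0012] grip 0.031597030124477544 F [-0.34   -0.0378 -0.847 ] q [-16.9929  24.8056  81.0134   0.0216  74.2644 -14.0371]
```

View pics/side3.png

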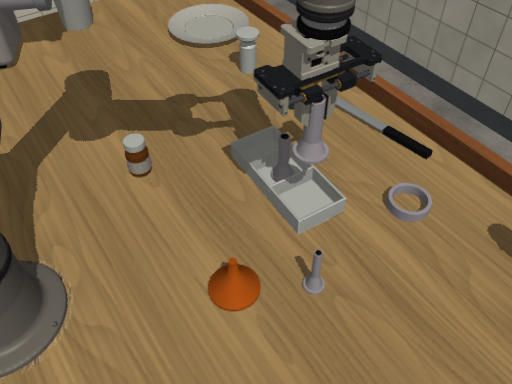

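View pics/wrist3.png

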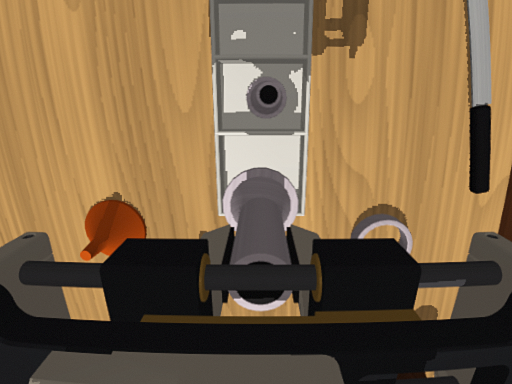

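Side view: the nozzle hangs above the tote, flange at (312,150). Wrist view: the flange is at (260,205) over the widest compartment, which runs from the divider at row 132 to the end wall at row 213. I'll check the tote and flange in wrist depth.

```bash
python3 - <<'E'
from h import *
d=dict(np.load("pics/wrist3.npz")); P=cloud(d).reshape(-1,3); img=d["img"].reshape(-1,3).astype(int)
sat=img.max(1)-img.min(1)
m=(abs(P[:,2]-.04)<.004)&(sat<45)&(P[:,0]>.49)&(P[:,0]<.65)&(P[:,1]<.14)&(P[:,1]>-.17)
q=P[m][:,:2]; u=np.array([.0505,.9987]); v=np.array([.9987,-.0505])
a=q@u;b=q@v
print("u",np.histogram(a,bins=np.arange(-.14,.17,.005)))
for lo in np.arange(-.09,.12,.03):
    s=b[(a>lo)&(a<lo+.03)]
    if len(s): print(lo,s.min(),s.max(),len(s))
m=(abs(P[:,2]-.148)<.012)&(np.hypot(P[:,0]-.563,P[:,1]+.092)<.045)&(sat<45)
q=P[m]; print("flange",len(q),q.min(0),q.max(0),np.median(q,0))
print("expected centres along u: c.u - .075; v")
E
```

```text
u (array([  0,   0,   0,   0,  14,  45,  39,  26,  32,  32,  27,  38,  34,
        33,  33,  29,  38,  42,  39,  32,  32,  36,  47,  40,  33, 372,
        42,  40,  50,  35,  40,  38,  49,  39,  44,  41,  33,  48,  46,
        40,  36, 308, 211,  40,  51,  50,  49,  50,  52,  50,  48,  51,
        48,  17,   0,   0,   0,   0,   0,   0,   0,   0]), array([-0.14 , -0.135, -0.13 , -0.125, -0.12 , -0.115, -0.11 , -0.105,
       -0.1  , -0.095, -0.09 , -0.085, -0.08 , -0.075, -0.07 , -0.065,
       -0.06 , -0.055, -0.05 , -0.045, -0.04 , -0.035, -0.03 , -0.025,
       -0.02 , -0.015, -0.01 , -0.005,  0.   ,  0.005,  0.01 ,  0.015,
        0.02 ,  0.025,  0.03 ,  0.035,  0.04 ,  0.045,  0.05 ,  0.055,
        0.06 ,  0.065,  0.07 ,  0.075,  0.08 ,  0.085,  0.09 ,  0.095,
        0.1  ,  0.105,  0.11 ,  0.115,  0.12 ,  0.125,  0.13 ,  0.135,
        0.14 ,  0.145,  0.15 ,  0.155,  0.16 ,  0.165,  0.17 ]))
-0.09 0.5134816681729535 0.6223692146704517 194
-0.06 0.5132447695557392 0.6224649388109907 219
-0.03 0.5130264347268071 0.6225218757707606 574
0.0 0.513036992391916 0.6225378056029327 251
0.03 0.5130334886369254 0.6223432684517728 252
0.06 0.513233862958917 0.6225861806272639 696
0.09 0.5129693902659905 0.6231399386361866 300
flange 1782 [ 0.5317 -0.115   0.1447] [ 0.5939 -0.0598  0.16  ] [ 0.5644 -0.0755  0.1507]
expected centres along u: c.u - .075; v
```

Wrist depth puts the tote's dividers at u = -0.0125 and 0.070, so its centre is confirmed to within 1 mm. The flange is centred at about (0.563,-0.092). Lowering, slowly at the end.

```bash
python3 -m crank '[[0,0,0,0,0.0015,0.02,1],[0,0,0,0,0,0.03,1],[0,0,0,0,0,0.03,1],[0,0,0,0,0,0.025,1],[0,0,0,0,0,0.015,1],[0,0,0,0,0,0.008,1],[0,0,0,0,0,0.004,1],[0,0,0,0,0,0.002,1]]'; python3 -m crank '[[0,0,0,0,0,0,1],[0,0,0,0,0,0,1]]'
python3 go.py 0.563 -0.092 0.077
```

```text
clock: 7.78
tool_pos: [0.5647, -0.092, 0.0832]
tcp_rot: [[0.051, 0.999, 0.001], [0.999, -0.051, -0.0], [-0.0, 0.001, -1.0]]
force: [0.4, 0.1, -2.0]
grip_width: 0.0315
clock: 8.02
tool_pos: [0.5645, -0.092, 0.0832]
tcp_rot: [[0.051, 0.999, 0.001], [0.999, -0.051, -0.0], [-0.0, 0.001, -1.0]]
force: [-0.5, 0.3, -2.5]
grip_width: 0.0313
t 8.025 p [ 0.5645 -0.092   0.0832] shift [-0.     -0.0015  0.0062] turn [ 0.0009  0.0001 -0.0007] grip 0.03126060142461124 F [-0.5361  0.3481 -2.5487] q [-16.9391  32.8459  90.3858   0.0058  56.7184 -14.0085]
```

```bash
python3 -m crank '[[0,0,0,0,0,0.002,1],[0,0,0,0,0,0.002,1],[0,0,0,0,0,0.001,1],[0,0,0,0,0,0.0005,1],[0,0,0,0,0,0,1]]'; python3 -m crank '[[0,0,0,0,0,0.0005,1],[0,0,0,0,0,0,1]]'
```

```text
clock: 8.65
tool_pos: [0.5643, -0.0919, 0.0772]
tcp_rot: [[0.051, 0.999, -0.0], [0.999, -0.051, 0.0], [0.0, -0.0, -1.0]]
force: [-0.3, 0.1, -1.7]
grip_width: 0.0315
clock: 8.9
tool_pos: [0.5644, -0.0919, 0.0768]
tcp_rot: [[0.051, 0.999, 0.0], [0.999, -0.051, 0.0], [0.0, 0.0, -1.0]]
force: [0.3, 1.3, 0.4]
grip_width: 0.0313
```

```bash
python3 -m crank '[[0,0,0,0,0,0.0005,1],[0,0,0,0,0,0,1]]'; python3 -m crank '[[0,0,0,0,0,0,1],[0,0,0,0,0,0,1]]'
```

```text
clock: 9.15
tool_pos: [0.5644, -0.092, 0.0768]
tcp_rot: [[0.051, 0.999, 0.001], [0.999, -0.051, -0.0], [-0.0, 0.001, -1.0]]
force: [-1.1, 1.0, 4.9]
grip_width: 0.0319
clock: 9.4
tool_pos: [0.5644, -0.092, 0.0768]
tcp_rot: [[0.051, 0.999, 0.001], [0.999, -0.051, -0.0], [-0.0, 0.001, -1.0]]
force: [-0.7, 0.4, 5.0]
grip_width: 0.0316
```

Contact with the tote floor (5 N, height as predicted). Opening the gripper gently.

```bash
python3 -m crank '[[0,0,0,0,0,0,0.63],[0,0,0,0,0,0,0.6],[0,0,0,0,0,0,0.5],[0,0,0,0,0,0,0.35],[0,0,0,0,0,0,0.2],[0,0,0,0,0,0,0.2],[0,0,0,0,0,0,0.2]]'
python3 -m crank '[[0,0,0,0,0,-0.01,0.2],[0,0,0,0,0,-0.03,0.2],[0,0,0,0,0,-0.04,0.2],[0,0,0,0,0,-0.04,0.2],[0,0,0,0,0,-0.02,0.2],[0,0,0,0,0,0,0.2]]'
python3 go.py 0.4615 -0.2425 0.216
python3 - <<'E'
from h import *
for n in("side","wrist"):
    d=ctrl.get_image(n); save(d,n+"4"); np.savez(f"pics/{n}4.npz",**d)
E
```

```text
clock: 10.28
tool_pos: [0.5643, -0.0919, 0.0762]
tcp_rot: [[0.051, 0.999, 0.0], [0.999, -0.051, 0.0], [0.0, 0.0, -1.0]]
force: [0.6, -0.3, -0.1]
grip_width: 0.0729
clock: 11.02
tool_pos: [0.5651, -0.0922, 0.2185]
tcp_rot: [[0.051, 0.999, 0.004], [0.999, -0.051, -0.001], [-0.001, 0.004, -1.0]]
force: [-0.2, 0.5, -0.6]
grip_width: 0.0735
t 11.025 p [ 0.5651 -0.0922  0.2185] shift [-0.1554 -0.0958  0.0022] turn [ 0.0044  0.001  -0.0006] grip 0.07348628059122925 F [-0.1722  0.452  -0.5925] q [-16.9368  24.819   80.6054   0.0063  74.3145 -14.0066]
```

View pics/side4.png

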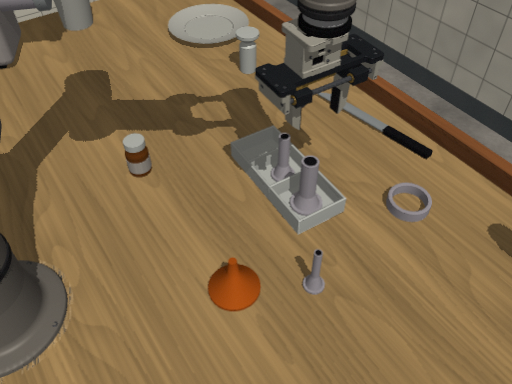

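The large nozzle stands upright in the widest compartment, flange at (307,203). Moving over to the small one.

```bash
python3 -m crank '[[0,0,0,-0.015,-0.009,0,0.4],[0,0,0,-0.03,-0.0185,0,0.4],[0,0,0,-0.035,-0.0215,0,0.4],[0,0,0,-0.035,-0.0215,0,0.4],[0,0,0,-0.025,-0.0155,0,0.4],[0,0,0,-0.0154,-0.0098,0,0.4],[0,0,0,0,0,0,0.4],[0,0,0,0,0,0,0.4]]'
python3 go.py 0.4615 -0.2425 0.058
python3 - <<'E'
from h import *
d=ctrl.get_image("wrist"); save(d,"w5"); P=cloud(d).reshape(-1,3); c=d["img"].reshape(-1,3).astype(int)
q=P[(P[:,2]>0.08)&(P[:,2]<0.105)&(np.hypot(P[:,0]-.4615,P[:,1]+.2425)<.025)]
print(len(q),q.min(0),q.max(0),(q.min(0)+q.max(0))/2)
q=P[(c[:,0]>c[:,2]+110)&(P[:,2]>.02)&(P[:,2]<.2)]; print("funnel",len(q),q.min(0),q.max(0)) if len(q) else 0
E
```

```text
clock: 12.12
tool_pos: [0.4609, -0.2417, 0.216]
tcp_rot: [[0.051, 0.999, -0.0], [0.999, -0.051, 0.001], [0.001, -0.0, -1.0]]
force: [0.6, -0.4, 0.0]
grip_width: 0.055
t 12.125 p [ 0.4609 -0.2417  0.216 ] shift [-0.0009  0.0006  0.158 ] turn [-0.0001 -0.0006 -0.0003] grip 0.05495440515553837 F [ 0.578  -0.4001  0.0338] q [-36.1296  19.6443  89.024    0.0275  71.354  -33.2259]
183 [ 0.4562 -0.2498  0.0813] [ 0.4699 -0.2361  0.0968] [ 0.463 -0.243  0.089]
funnel 1501 [ 0.3166 -0.2029  0.02  ] [ 0.3806 -0.1388  0.0814]
```

View pics/w5.png

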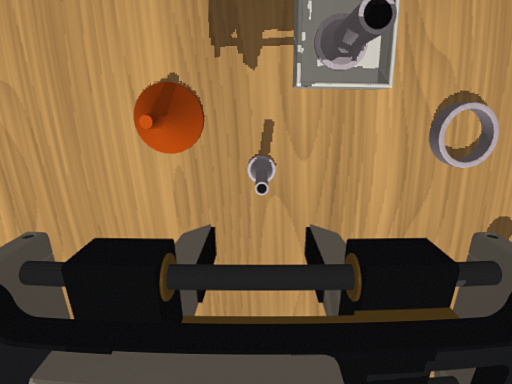

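The small nozzle's mouth is at (261,188) and measures (0.463,-0.243). The funnel is clear: x < 0.381 and 81 mm tall. Descending.

```bash
python3 -m crank '[[0,0,0,-0.001,0.002,0.02,0.4],[0,0,0,0,0,0.035,0.4],[0,0,0,0,0,0.035,0.4],[0,0,0,0,0,0.035,0.4],[0,0,0,0,0,0.02,0.4],[0,0,0,0,0,0.013,0.4],[0,0,0,0,0,0,0.4],[0,0,0,0,0,0,0.4]]'
python3 go.py 0.463 -0.243 0.058
```

```text
clock: 13.18
tool_pos: [0.4633, -0.2435, 0.059]
tcp_rot: [[0.051, 0.999, 0.001], [0.999, -0.051, -0.001], [-0.001, 0.001, -1.0]]
force: [-0.7, -0.7, -0.1]
grip_width: 0.055
t 13.175 p [ 0.4633 -0.2435  0.059 ] shift [ 0.0005 -0.0003  0.001 ] turn [ 0.0013  0.0007 -0.0003] grip 0.05500983628155501 F [-0.7122 -0.6654 -0.0578] q [-36.125   30.6617  99.7019   0.01    49.5501 -33.2212]
```

```bash
python3 -m crank '[[0,0,0,0,0,0,0.5],[0,0,0,0,0,0,0.6],[0,0,0,0,0,0,0.7],[0,0,0,0,0,0,0.78],[0,0,0,0,0,0,0.9],[0,0,0,0,0,0,1],[0,0,0,0,0,0,1],[0,0,0,0,0,0,1]]' && python3 -m crank '[[0,0,0,0,0,-0.01,1],[0,0,0,0,0,-0.03,1],[0,0,0,0,0,-0.035,1],[0,0,0,0,0,-0.035,1],[0,0,0,0,0,-0.03,1],[0,0,0,0,0,-0.015,1],[0,0,0,0,0,0,1],[0,0,0,0,0,0,1]]'
python3 go.py 0.5722 0.0753 0.213
python3 - <<'E'
from h import *
d=ctrl.get_image("side"); save(d,"s6")
E
```

```text
clock: 14.18
tool_pos: [0.4626, -0.2433, 0.0581]
tcp_rot: [[0.051, 0.999, -0.0], [0.999, -0.051, 0.0], [0.0, -0.0, -1.0]]
force: [0.6, -0.4, -0.5]
grip_width: 0.0133
clock: 15.18
tool_pos: [0.4621, -0.243, 0.212]
tcp_rot: [[0.051, 0.999, -0.002], [0.999, -0.051, 0.001], [0.001, -0.002, -1.0]]
force: [-0.0, -0.6, -1.2]
grip_width: 0.0131
t 15.175 p [ 0.4621 -0.243   0.212 ] shift [ 0.3235  0.0937 -0.0008] turn [-0.0019 -0.0013 -0.0007] grip 0.013089904168679129 F [-0.0338 -0.5871 -1.2438] q [-36.1557  20.0723  89.0519   0.0048  71.0061 -33.2226]
```

View pics/s6.png

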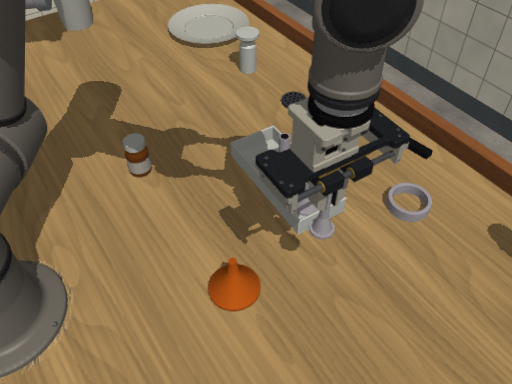

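The small nozzle is held upright (13 mm opening on the 14 mm tube), flange at (321,228). It is about 154 mm up and clears the large nozzle's 120 mm top. Carrying it across.

```bash
python3 -m crank '[[0,0,0,0.02,0.006,0,1],[0,0,0,0.035,0.01,0,1],[0,0,0,0.04,0.0115,0,1],[0,0,0,0.04,0.0115,0,1],[0,0,0,0.04,0.0115,0,1],[0,0,0,0.04,0.0115,0,1],[0,0,0,0.04,0.0115,0,1],[0,0,0,0.03,0.009,0,1]]' && python3 -m crank '[[0,0,0,0.025,0.007,0,1],[0,0,0,0.0135,0.0042,0,1],[0,0,0,0,0,0,1],[0,0,0,0,0,0,1]]'
python3 go.py 0.5723 0.0752 0.063
python3 - <<'E'
from h import *
d=ctrl.get_image("side"); save(d,"s7")
d=ctrl.get_image("wrist"); save(d,"w7");P=cloud(d).reshape(-1,3);img=d["img"].reshape(-1,3).astype(int)
sat=img.max(1)-img.min(1)
q=P[(P[:,2]>.13)&(P[:,2]<.18)&(np.hypot(P[:,0]-.572,P[:,1]-.075)<.035)&(sat<45)]
print("flange",len(q),q.min(0),q.max(0))
m=(abs(P[:,2]-.04)<.004)&(sat<45)&(P[:,0]>.5)&(P[:,0]<.64)&(abs(P[:,1])<.17)
u=np.array([.0505,.9987]); v=np.array([.9987,-.0505]); a=P[m][:,:2]@u; b=P[m][:,:2]@v
print(a.min(),a.max(),b.min(),b.max())
E
```

```text
clock: 16.23
tool_pos: [0.5594, 0.0388, 0.2118]
tcp_rot: [[0.05, 0.999, -0.002], [0.999, -0.05, 0.0], [0.0, -0.002, -1.0]]
force: [-0.0, 0.1, 0.3]
grip_width: 0.0133
clock: 16.73
tool_pos: [0.5725, 0.074, 0.2129]
tcp_rot: [[0.052, 0.999, -0.001], [0.999, -0.052, -0.0], [-0.0, -0.001, -1.0]]
force: [0.6, 0.1, -0.8]
grip_width: 0.0132
t 16.725 p [0.5725 0.074  0.2129] shift [ 0.0012 -0.0001  0.1499] turn [-0.0007  0.0004 -0.0013] grip 0.013199324661927424 F [ 0.6105  0.0932 -0.8116] q [-0.2235 25.7271 80.0447 -0.0223 74.2697  2.7501]
flange 1188 [0.5546 0.0576 0.1545] [0.5912 0.093  0.18  ]
-0.05872035079204267 0.1394548726253583 0.5130277157269753 0.6224094985003362
```

View pics/s7.png

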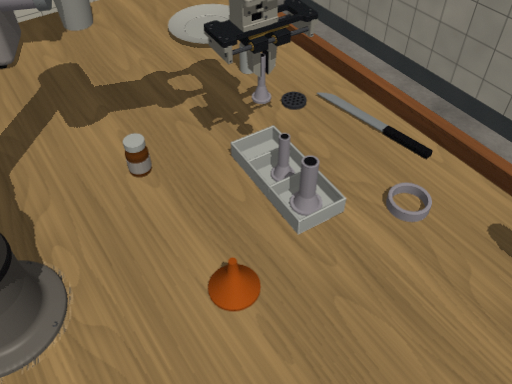

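View pics/w7.png

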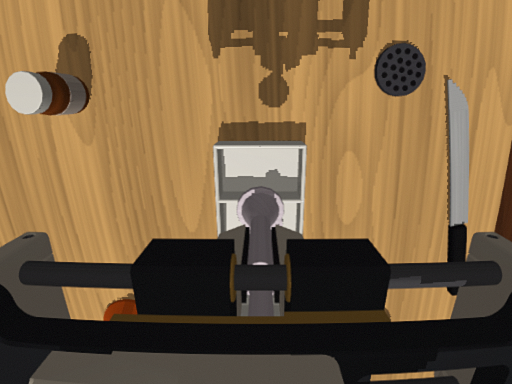

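The far wall at u = 0.1395 matches the expected 0.140, and the flange centre at about (0.573,0.0745) is over the narrowest compartment. Lowering.

```bash
python3 -m crank '[[0,0,0,0.001,0,0.02,1],[0,0,0,0,0,0.032,1],[0,0,0,0,0,0.032,1],[0,0,0,0,0,0.03,1],[0,0,0,0,0,0.015,1],[0,0,0,0,0,0.01,1],[0,0,0,0,0,0.004,1],[0,0,0,0,0,0,1]]'; python3 -m crank '[[0,0,0,0,0,0,1],[0,0,0,0,0,0,1]]'
python3 go.py 0.5723 0.0752 0.063
```

```text
clock: 17.82
tool_pos: [0.5732, 0.0759, 0.0708]
tcp_rot: [[0.051, 0.999, 0.001], [0.999, -0.051, 0.0], [0.0, 0.001, -1.0]]
force: [0.7, 0.2, -0.4]
grip_width: 0.0132
clock: 18.08
tool_pos: [0.5731, 0.076, 0.0708]
tcp_rot: [[0.051, 0.999, 0.001], [0.999, -0.051, 0.0], [0.0, 0.001, -1.0]]
force: [0.5, 0.0, -0.9]
grip_width: 0.0133
t 18.075 p [0.5731 0.076  0.0708] shift [-0.0008 -0.0008  0.0078] turn [ 0.0011 -0.0001 -0.0006] grip 0.013313910232668721 F [ 0.527   0.0018 -0.8834] q [-0.0454 34.2955 89.9846  0.0051 55.6587  2.8797]
```

```bash
python3 -m crank '[[0,0,0,0,0,0.003,1],[0,0,0,0,0,0.002,1],[0,0,0,0,0,0.0015,1],[0,0,0,0,0,0.0005,1],[0,0,0,0,0,0,1]]'; python3 -m crank '[[0,0,0,0,0,0.0005,1],[0,0,0,0,0,0,1]]'; python3 -m crank '[[0,0,0,0,0,0.0005,1],[0,0,0,0,0,0,1]]'
```

```text
clock: 18.7
tool_pos: [0.5728, 0.0759, 0.0632]
tcp_rot: [[0.051, 0.999, 0.0], [0.999, -0.051, 0.0], [0.0, 0.0, -1.0]]
force: [0.4, 0.5, -1.5]
grip_width: 0.0134
clock: 18.95
tool_pos: [0.5729, 0.0759, 0.0631]
tcp_rot: [[0.051, 0.999, 0.001], [0.999, -0.051, 0.0], [0.0, 0.001, -1.0]]
force: [-1.7, -0.9, 4.1]
grip_width: 0.0131
clock: 19.2
tool_pos: [0.573, 0.0759, 0.0631]
tcp_rot: [[0.051, 0.999, 0.001], [0.999, -0.051, 0.0], [0.0, 0.001, -1.0]]
force: [-3.3, 0.4, 7.8]
grip_width: 0.0133
```

Contact at 7.8 N. Opening slowly and withdrawing upwards.

```bash
python3 -m crank '[[0,0,0,0,0,-0.0005,0.84],[0,0,0,0,0,0,0.8],[0,0,0,0,0,0,0.7],[0,0,0,0,0,0,0.55],[0,0,0,0,0,0,0.4],[0,0,0,0,0,0,0.4],[0,0,0,0,0,0,0.4]]'
python3 -m crank '[[0,0,0,0,0,-0.01,0.4],[0,0,0,0,0,-0.03,0.4],[0,0,0,0,0,-0.04,0.4],[0,0,0,0,0,-0.04,0.4],[0,0,0,0,0,-0.02,0.4],[0,0,0,0,0,0,0.4]]'
python3 -m crank '[[0,0,0,0.03,0,0,0.4],[0,0,0,0.04,0,0,0.4],[0,0,0,0.04,0,0,0.4],[0,0,0,0.04,0,0,0.4],[0,0,0,0.04,0,0,0.4],[0,0,0,0.02,0,0,0.4],[0,0,0,0,0,0,0.4],[0,0,0,0,0,0,0.4]]'
python3 - <<'E'
from h import *
u=np.array([.0505,.9987]); v=np.array([.9987,-.0505]); C=np.array([.012,.5678])
print(ctrl.state()["clock"])
for n in("side","top"):
    d=ctrl.get_image(n); save(d,n+"8"); P=cloud(d).reshape(-1,3); ok=(d["z_map"].ravel()>0)
    c=d["img"].reshape(-1,3).astype(int); sat=c.max(1)-c.min(1)
    for k,x,y,h in(("S",.572,.075,.1),("M",.572,0,.11),("L",.564,-.092,.12)):
        for lo,hi in((.045,.07),(h-.015,h+.008)):
            q=P[ok&(np.hypot(P[:,0]-x,P[:,1]-y)<.03)&(P[:,2]>lo)&(P[:,2]<hi)]
            if len(q): 
                m=(q.min(0)+q.max(0))[:2]/2; print(n,k,lo,len(q),m,"top",q[:,2].max(),"tote xy",-(m@v-C[1]),-(m@u-C[0]))
E
```

```text
clock: 20.08
tool_pos: [0.5728, 0.0759, 0.0627]
tcp_rot: [[0.051, 0.999, 0.0], [0.999, -0.051, 0.0], [0.0, 0.0, -1.0]]
force: [-0.7, -0.9, 0.2]
grip_width: 0.0547
clock: 20.82
tool_pos: [0.5737, 0.0759, 0.205]
tcp_rot: [[0.051, 0.999, 0.005], [0.999, -0.051, 0.0], [0.0, 0.005, -1.0]]
force: [0.2, 0.1, -0.6]
grip_width: 0.0551
clock: 21.82
tool_pos: [0.5836, 0.2843, 0.2024]
tcp_rot: [[0.052, 0.999, -0.001], [0.999, -0.052, -0.001], [-0.001, -0.001, -1.0]]
force: [-0.9, -0.5, -0.4]
grip_width: 0.055
21.825
side S 0.045 64 [0.5704 0.0716] top 0.06998086760925194 tote xy 0.001725277676295045 -0.088321289469266
side S 0.085 65 [0.5727 0.0733] top 0.1029008961224741 tote xy -0.00041279305839614366 -0.09013758562934743
side M 0.045 96 [ 0.572  -0.0081] top 0.06973222447187358 tote xy -0.0038150696495447 -0.008810122828842425
side M 0.095 134 [ 0.5732 -0.0047] top 0.11349985415751312 tote xy -0.0048812041127554995 -0.012229816649484998
side L 0.045 141 [ 0.5605 -0.0976] top 0.06995010457680194 tote xy 0.003125984936492965 0.08120128194219596
side L 0.105 256 [ 0.5629 -0.0938] top 0.12293045604470275 tote xy 0.0008880053932829313 0.07724394743762482
top S 0.045 7 [0.5693 0.0753] top 0.06556058633199408 tote xy 0.0030518887421542296 -0.09196432433730135
top S 0.085 31 [0.5721 0.0782] top 0.10534640511710958 tote xy 0.00036925006213683886 -0.09495096677647392
top M 0.045 8 [ 0.5658 -0.0016] top 0.06847254634643837 tote xy 0.00268009230055799 -0.014983264715923227
top M 0.095 72 [0.5732 0.0001] top 0.11438194149543701 tote xy -0.004618502487963472 -0.017091649281673633
top L 0.045 17 [ 0.5578 -0.086 ] top 0.06872334299212371 tote xy 0.006344858811939247 0.06970718496861691
top L 0.105 152 [ 0.5641 -0.0894] top 0.1254958891544631 tote xy -7.696603048445994e-05 0.0727806631517806
```

View pics/side8.png

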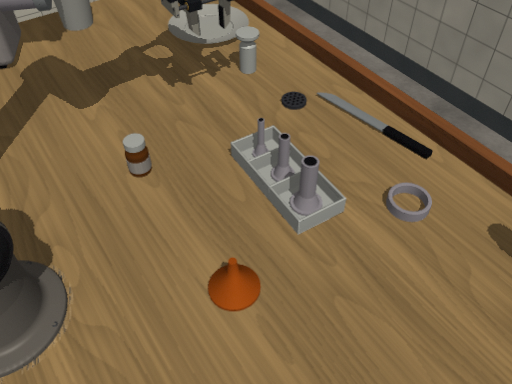

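View pics/top8.png

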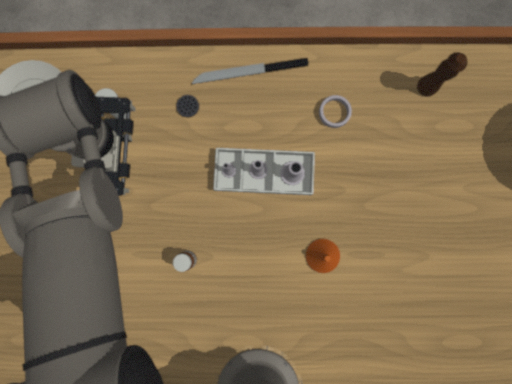

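Both views show the three nozzles upright in their compartments. In the side view the tube mouths are at (262,120), (285,136) and (311,161). The mouth heights are about 0.10, 0.11 and 0.12 m, as they should be on the 5 mm floor. The gripper is well clear at z 0.20, so I'm handing in.

```bash
python3 - <<'E'
from plant import ctrl
s=ctrl.state(); print(s["clock"],abs(s["qd"]).max(),s["force"]); print(ctrl.sign_off())
E
```

```text
21.925 0.2440772495125789 [0.0445718  0.54618869 1.20163633]
the job is handed in; nothing more can be done
None
```

I set the large nozzle down in the widest compartment and the small one in the narrowest, and handed the job in at about 22 s of the 54 s limit. `sign_off` reports no verdict, so these are my own last checks.

| Nozzle | Side view, tote x / y (mm) | Top view, tote x / y (mm) | Allowed x / y (mm) |
|---|---|---|---|
| large | 1 / 77 | 0 / 73 | ±21 / 56 to 94 |
| small | 0 / -90 | 0 / -95 | ±34 / -107 to -77 |
| medium (not touched) | -5 / -12 | -5 / -17 | ±28 / -34 to 0 |

- **Setting down:** I lowered each one in half-millimetre steps until the wrist felt the floor (5 N for the large, 7.8 N for the small). Contact came within 0.5 mm of the expected height. I then opened the gripper slowly and withdrew straight up.
- **Standing upright:** all three look upright in both views. I judged the tilt by eye and did not measure it in degrees. The tube tops read 3 to 5 mm higher than expected for the tote's floor, as they also did before the move.
- **Robot clear:** the gripper was about 0.20 m to one side of the small nozzle at a height of 0.20 m, with the arm still.
- **Disagreement:** the two cameras differ by about 5 mm in y for every nozzle, which is well inside the tolerances. Readings taken lower on the tubes show only one side of each tube and are biased, so I left them out of the table.

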